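# Set the polarizer ring of a strain viewer and light the lamp

### The arm

A 6-joint arm with a two-finger parallel gripper is mounted at the origin on the work surface. World frame = base frame: x ahead of the robot, y to its left, z up, the work surface at z = 0. Lengths are in m, angles in rad, forces in N, time in s.
With the tool pointing down it reaches from about 0.35 to 0.85 m from the base axis. Payload 8.1 kg.
Tool frame: the origin (TCP) lies at the very end of the fingers, on their centre line; the grasp point (between the pads) lies 19 mm behind it; x points along the fingers, y is the direction in which the jaws open and shut, and the axes are right-handed (so a half turn about x gives the same grasp; the last joint's range is limited). The gripper opens to 93 mm and grips with 3 to 60 N. Pads are 15 mm wide; open, the fingers measure 128 mm over their backs; the gripper's body (75 mm by 188 mm) begins 65 mm behind the grasp point.
Start: joints at [1.056, 0.13, 1.488, -0, 1.523, -0.085], TCP at [0.25, 0.545, 0.219] pointing down, gripper open.
Joint ranges: [-2.96, 2.96], [-0.89, 2.26], [0.02, 2.5], [-1.34, 4.48], [0, 2.73], [-2.66, 2.66]. Speed limits (rad/s): [2.39, 2.39, 2.79, 3.14, 3.14, 3.14].

### API

Orientations are given as a unit quaternion [x, y, z, w].
In Python, from station import robot, vision gives the robot as it stands.
- The arm moves only by the shell command python3 -m jog 'ROWS'. ROWS is JSON, one flat list of numbers, 7 for each row, row after row: the finger opening in mm, from 0 to 93, then the shift along the tool's x, y, z in mm, then the turn, a rotation vector about the tool's x, y, z in rad. In form: [hand, tx, ty, tz, ax, ay, az, hand, tx, ty, tz, ax, ay, az, ...]. A call has 1 to 12 rows; each row is the pose to reach, as a shift and turn from the pose commanded when the call began, along the tool's axes at that moment; what a row does not reach only later rows make up. A row lasts 1/10 s, in which the tool goes at most 50 mm and 8.59 degrees, less where a joint would pass 70% of its speed; a pose out of reach is approached as far as the arm can. A call with a gripper value outside its range is refused whole. The fingers move at their own pace and stop on an object; the grip force is fixed at half the most. Time passes only in rows, so rows that repeat a pose let the fingers close. It gives the time, the measured TCP pose, the force and the opening at its end, in the units of the state.
- robot.state(): the state, without advancing time (a new reading comes with each control period).
- vision.camera(name): name is "side" or "top" or "wrist"; returns (picture, depth): 480x640x3 uint8, red, green, blue; 480x640 float32, m along the optical axis (not along the pixel's ray), 0 where there is no reading.
- vision.camera_params(name): a dict with "fx", "fy", "cx", "cy" (pixels), "dist_coeffs" ([k1, k2, p1, p2, k3] as OpenCV has them; the pictures are not rectified), "rvec" (rotation vector, rad) and "tvec" (3), from world to camera coordinates, as OpenCV has them. Camera axes: x right, y down, z forward; pixel columns grow to the right and rows downward; lengths in m; the calibration is good to about 2 mm. A picture is of the moment at which its call begins: read the wrist's pose just before it. camera_params takes no time and is no camera call; for the wrist camera it gives the pose at the moment of the call.
- robot.finish_job(): hands the job in, once; it reports no verdict.
The state is a dict: "time": time; "joint_pos": joint angles; "dq": joint speeds; "joint_torque": joint torques, N m; "position": TCP position; "eef_rot": TCP orientation; "contact_force": force on the tool from outside, world axes, zero at the start; "moment": the same for the moment, N m; "gripper_width": finger opening in m.
Only numpy, scipy, OpenCV 4.12 (cv2) and the standard library are available. Lean on these libraries where they do the work, as an engineer would, in place of code of your own. Each camera call takes 0.05 s, during which the arm holds its last target. There are 200 camera calls.

### The job

Gently push the lever of the strain viewer's ring around its arc, with the fingertips and without gripping it, until its pointer is aimed at the middle of the large round mark (not the small one), and leave it there. Then press the black button of the lamp switch all the way down and let it come up again. Leave the clear part on the glass, the bin, the wheel and the hex key where they are.

Things in the scene. Friction and masses are not known exactly. Their poses are not given: they have to be found in the camera images.
- viewer: Strain viewer, fixed square box 240 x 240 mm, 45.5 mm high, grey, black top. In its middle a glass window (89 mm across, top at 50.5 mm) inside a turning aluminium ring (120 mm across, 47 to 57 mm above the table), white scale lines round it. Origin: centre of the underside, on the ring's vertical axis; -x side faces the robot. Dark strips at y = +102 and -102 mm carry one round mark each.
- lever: Turning ring with lever. Origin on the ring's axis, at the viewer's origin; x along the lever, z up. Arm 12 mm wide, 57 to 63 mm above the table, out to 89 mm from the axis, then a thin pointer to 95 mm. Turns 2.1 rad each way from the viewer's -x; starts near that, between the marks. About 2.5 N at the pin moves it; it stays where left. Over 20 N between fingers and lever is too rough.
- pin_top (a point): Centre of the top of the upright round steel pin on the lever, by which it is pushed sideways: 12 mm in diameter, 80 mm from the ring's axis, from 63 to 97 mm above the table. Same axes as lever.
- large_mark: The mark to set: white plastic disc 20 mm in diameter, 3 mm thick, fixed on the viewer's top in one of the side strips (left or right, differs from run to run), 102 to 119 mm from the ring's axis. Origin: centre of its underside, 46 mm above the table.
- small_mark: The other mark, not wanted: white plastic disc 10 mm in diameter, 3 mm thick, fixed in the opposite strip. Origin: centre of its underside.
- lamp_button_top (a point): Centre of the top of the black push button, 28 mm in diameter, in a small round grey housing (the lamp switch) fixed on the table left or right of the viewer. It is pressed straight down; z up.
- lamp_button (a joint): Travel of the lamp button in m: 0 up, 0.006 fully down; a spring returns it, about 5 N holds it fully down.
- blue_bin: Loose open blue bin 130 x 95 mm, 60 mm high, on the other side of the viewer from the lamp switch. Origin: centre of the underside. Leave alone.
- clear_part: Loose clear plastic part 42 x 26 x 10 mm with a round boss (18 mm high in all), lying on the glass inside the ring. Origin: centre of the underside. Leave alone.
- wheel: Loose white plastic wheel 38 mm in diameter with a stub axle, 18 mm high, on the table between robot and viewer. Origin: centre of the underside. Leave alone.
- hex_key: Loose dark steel hex key, an L 80 x 26 mm of 7 mm bar, on the table between robot and viewer. Origin: on the table at the middle of its long leg. Leave alone.
Things that resemble listed ones, but are neither listed nor needed, are in the scene too. Of the things shaped like the part that bears lamp_button_top, the grey one is meant.

How it is judged:
By the outcome, as a careful person would: the job done as asked, in the order asked, and still so for the second after the job is handed in, with the robot touching nothing.
It also fails if it takes over 59 s, if anything falls off the work surface, if the arm or the gripper's body presses on something with over 40 N, if the wrist force passes 120 N, or if a joint passes its speed limit or range.

## Working session

There is one attempt and no reset: what is moved stays moved. The work goes in short steps, Python scripts to look and compute and a shell command to move; the robot and the scene stay as the last step left them, time stands still between calls to the robot, and variables do not carry over. Pictures are saved under pics/ and viewed, about 8 in all and at most 12, crops included, and the job is handed in when it is done.

```bash
mkdir -p pics; ls
python3 - <<'E'
from station import robot, vision
import cv2,numpy as np
s=robot.state();print({k:np.round(v,4).tolist() for k,v in s.items()})
for n in("top","side"):
    p=vision.camera_params(n);print(n,p)
    im,d=vision.camera(n)
    cv2.imwrite(f"pics/{n}0.png",im[:,:,::-1]);np.save(f"pics/{n}0.npy",d)
E
```

```text
pics
{'time': 0.0, 'joint_pos': [1.0556, 0.1311, 1.4893, 0.0, 1.523, -0.0854], 'dq': [0.0019, 0.0007, -0.0, -0.0011, 0.0016, -0.0007], 'joint_torque': [0.0017, -55.9831, -49.1764, 0.0769, 0.0347, -0.0003], 'position': [0.2497, 0.545, 0.2176], 'eef_rot': [0.1502, 0.691, -0.1514, 0.6907], 'contact_force': [-0.2018, -1.1425, -0.1506], 'moment': [-0.0359, -0.0245, -0.0045], 'gripper_width': 0.093}
top {'fx': 491.9576908346609, 'fy': 491.9576908346609, 'cx': 316.4362058745823, 'cy': 232.43975165241912, 'dist_coeffs': array([-0.0302965,  0.       ,  0.       ,  0.       ,  0.       ]), 'rvec': array([ 2.19686679, -2.24099159,  0.07462518]), 'tvec': array([0.01813997, 0.4915314 , 1.10745559])}
side {'fx': 471.9758932080882, 'fy': 471.9758932080882, 'cx': 314.34526091430035, 'cy': 230.54773541726505, 'dist_coeffs': array([-0.0359201,  0.       ,  0.       ,  0.       ,  0.       ]), 'rvec': array([ 0.17448713, -2.73442729,  1.37404938]), 'tvec': array([0.5161826 , 0.06938706, 0.84224997])}
```

View pics/top0.png

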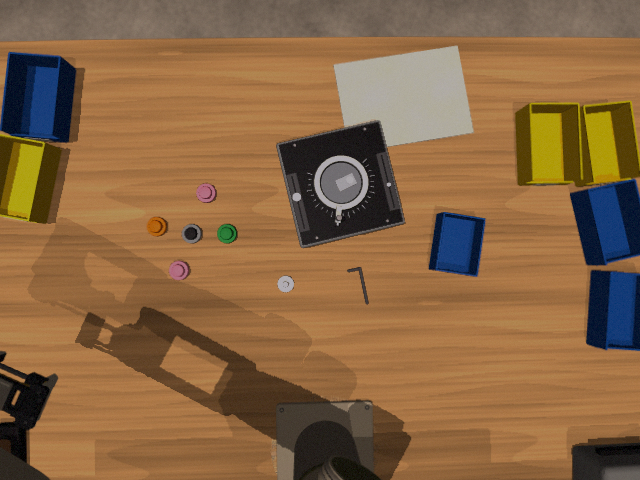

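Top view: viewer about (341,183), lever and pin about (338,215), large mark left (297,197), small mark right (389,184). The grey switch with the black button is at (192,233); its lookalikes are orange (157,226), green (227,233) and pink (206,192) and (179,270). I choose (192,233) and (297,197) and check both in a close crop.

```bash
cat > h.py <<'E'
import numpy as np,cv2
from station import robot,vision
def mats(p):
    K=np.array([[p['fx'],0,p['cx']],[0,p['fy'],p['cy']],[0,0,1]]);R=cv2.Rodrigues(np.array(p['rvec']))[0]
    return K,R,np.array(p['tvec']),np.array(p['dist_coeffs'])
def ray(p,uv,z):
    K,R,t,D=mats(p);n=cv2.undistortPoints(np.array([[uv]],float),K,D)[0,0]
    d=R.T@np.array([n[0],n[1],1]);c=-R.T@t
    return c+d*(z-c[2])/d[2]
def proj(p,X):
    K,R,t,D=mats(p);return cv2.projectPoints(np.array(X,float).reshape(-1,3),np.array(p['rvec']),t,K,D)[0][:,0]
def dep(p,uv,d):
    K,R,t,D=mats(p);n=cv2.undistortPoints(np.array([[uv]],float),K,D)[0,0]
    z=d[int(round(uv[1])),int(round(uv[0]))];return R.T@(np.array([n[0],n[1],1])*z-t)
E
python3 - <<'E'
from h import *
p=vision.camera_params("top");d=np.load("pics/top0.npy")
for n,uv,z in[("ctr",(341,183),.057),("large",(297,197),.049),("small",(389,184),.049),("pin",(338,212),.097),("btn",(192,233),.04),("wheel",(286,284),.018),("bin",(457,244),.03),("c1",(277,143),.0455),("c2",(380,121),.0455),("c3",(404,222),.0455),("c4",(303,246),.0455)]:
    print(n,ray(p,uv,z).round(4),dep(p,uv,d).round(4))
im=cv2.imread("pics/top0.png")
a=cv2.resize(im[110:260,265:415],(600,600),interpolation=cv2.INTER_CUBIC)
b=cv2.resize(im[208:258,167:217],(200,200),interpolation=cv2.INTER_CUBIC)
o=np.zeros((600,800,3),np.uint8);o[:,:600]=a;o[:200,600:]=b
cv2.imwrite("pics/crop1.png",o)
E
```

```text
ctr [ 0.597  -0.0459  0.057 ] [ 0.5967 -0.0457  0.059 ]
large [0.5688 0.0506 0.049 ] [0.569  0.0507 0.0472]
small [ 0.5942 -0.1526  0.049 ] [ 0.5941 -0.1525  0.05  ]
pin [ 0.5306 -0.0348  0.097 ] [ 0.5333 -0.0375  0.0621]
btn [0.4947 0.2821 0.04  ] [0.4955 0.2866 0.0196]
wheel [0.3774 0.0791 0.018 ] [0.3772 0.0792 0.0162]
bin [ 0.4589 -0.3066  0.03  ] [ 0.4591 -0.3156  0.002 ]
c1 [0.6894 0.0925 0.0455] [ 0.6999  0.0946 -0.0023]
c2 [ 0.7358 -0.137   0.0455] [ 0.7465 -0.1438  0.0046]
c3 [ 0.5098 -0.1844  0.0455] [ 0.5101 -0.1857  0.0397]
c4 [0.4614 0.0396 0.0455] [0.4614 0.0396 0.0431]
```

View pics/crop1.png

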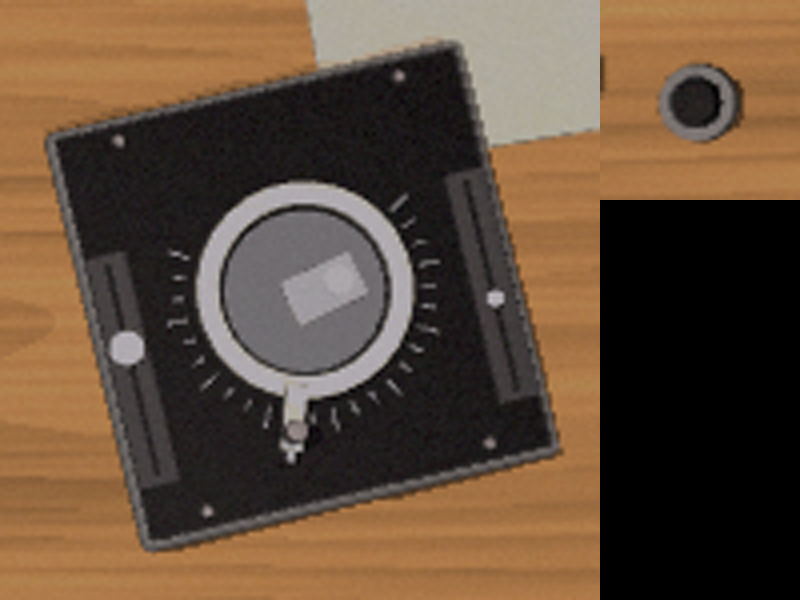

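View pics/side0.png

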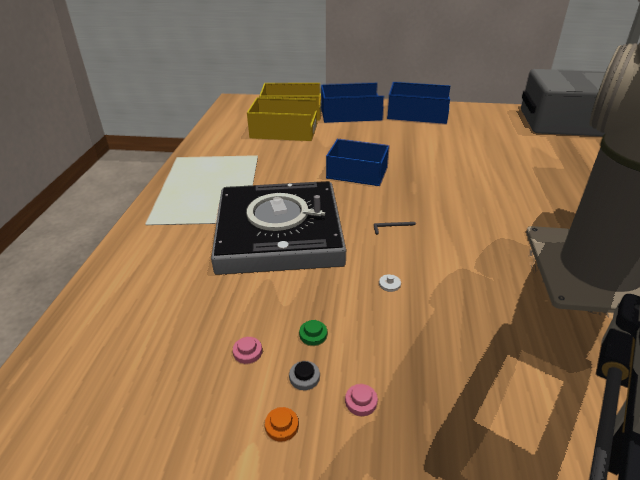

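The crop and side view confirm the choice: the large disc is at the left (crop (127,348)), the small one at the right (crop (495,298)), the pin top at crop (296,430), and the black button sits in the grey housing. Next I refine these to subpixel.

```bash
cat >> h.py <<'E'
from scipy.spatial.transform import Rotation as Ro
def blob(m,lo,hi):
    n,_,st,c=cv2.connectedComponentsWithStats(m.astype(np.uint8))
    return [(c[i],st[i,4]) for i in range(1,n) if lo<=st[i,4]<=hi]
def togo(P,yaw_dir=None,s=None):
    """shift in tool axes [mm] to reach world P"""
    s=s or robot.state();R=Ro.from_quat(s['eef_rot']).as_matrix()
    return (R.T@(np.array(P)-s['position'])*1000).round(1)
E
python3 - <<'E'
from h import *
s=robot.state();print(Ro.from_quat(s['eef_rot']).as_matrix().round(3))
p=vision.camera_params("top");im=cv2.imread("pics/top0.png").astype(int);g=im.min(2)
def wc(cx,cy,r,thr):
    w=np.clip(g[cy-r:cy+r+1,cx-r:cx+r+1]-thr,0,None);Y,X=np.mgrid[-r:r+1,-r:r+1];return (cx+(w*X).sum()/w.sum(),cy+(w*Y).sum()/w.sum())
L=wc(297,197,7,110);S=wc(389,184,5,90)
# ring: fit outer contour
m=(g>130)*255;m=m.astype(np.uint8);k=np.zeros_like(m);cv2.circle(k,(341,183),32,255,-1);m&=k
cs=max(cv2.findContours(m,0,1)[0],key=cv2.contourArea)[:,0];cs=cs[cs[:,1]<200]
e=cv2.fitEllipse(cs);print("ring",e)
C=ray(p,e[0],.057);Lw=ray(p,L,.049);Sw=ray(p,S,.049)
P=ray(p,(338.6,217),.097)
print(L,S,C.round(4),Lw.round(4),Sw.round(4),P.round(4))
cc=np.mean([ray(p,c,.0455) for c in[(277,143),(380,121),(404,222),(303,246)]],0);print("corner ctr",cc.round(4))
for n,q in(("L",Lw),("S",Sw),("P",P)):
    v=(q-C)[:2];print(n,np.linalg.norm(v).round(4),np.degrees(np.arctan2(v[1],v[0])).round(1))
B=ray(p,(167+694/1-600+0,0) if 0 else (167+94/4,208+101/4),.03);print("btn",B.round(4))
d=np.load("pics/top0.npy");print(np.array([[dep(p,(u,v),d)[2].round(3) for u in range(183,202,2)] for v in range(225,243,2)]))
E
```

```text
[[-0.001  0.417  0.909]
 [-0.001  0.909 -0.417]
 [-1.    -0.002 -0.   ]]
ring ((340.8070068359375, 182.01380920410156), (52.59233856201172, 53.02591323852539), 106.65118408203125)
(np.float64(296.34755910346945), np.float64(196.52041756217378)) (np.float64(388.44736842105266), np.float64(184.10425101214574)) [ 0.5991 -0.0455  0.057 ] [0.5699 0.0521 0.049 ] [ 0.594  -0.1514  0.049 ] [ 0.5201 -0.0359  0.097 ]
corner ctr [ 0.5991 -0.0473  0.0455]
L 0.1019 106.7
S 0.106 -92.8
P 0.0796 173.0
btn [0.4946 0.2876 0.03  ]
[[-0.003  0.003  0.012  0.014  0.01   0.009  0.01  -0.001 -0.    -0.002]
 [ 0.001  0.012  0.012  0.009  0.011  0.014  0.015  0.011  0.004 -0.004]
 [ 0.008  0.015  0.022  0.023  0.022  0.024  0.013  0.013  0.011 -0.003]
 [ 0.012  0.021  0.022  0.021  0.021  0.021  0.019  0.013  0.015 -0.002]
 [ 0.011  0.024  0.017  0.022  0.021  0.024  0.021  0.012  0.011  0.005]
 [ 0.007  0.021  0.019  0.021  0.02   0.024  0.02   0.013  0.008  0.002]
 [ 0.013  0.019  0.022  0.018  0.023  0.025  0.017  0.014  0.011 -0.005]
 [ 0.012  0.012  0.014  0.019  0.017  0.012  0.016  0.01   0.004 -0.   ]
 [ 0.     0.01   0.014  0.012  0.011  0.013  0.01   0.007  0.003 -0.002]]
```

```bash
python3 -m jog '[44,0,-30,35,-0.02,0,0, 44,0,-62,73,-0.05,0,0, 44,0,-94,111,-0.08,0,0, 44,0,-126,149,-0.1,0,0, 44,0,-158,187,-0.13,0,0, 44,0,-190,225,-0.15,0,0, 44,0,-222,262,-0.18,0,0, 44,0,-254,300,-0.2,0,0, 44,0,-286,337,-0.23,0,0, 44,0,-318,375,-0.25,0,0, 44,0,-350,412,-0.28,0,0, 44,0,-378,445,-0.3,0,0]'
python3 - <<'E'
from h import *
s=robot.state();print(togo([.52,-.036,.218],s=s),Ro.from_quat(s['eef_rot']).as_matrix().round(3).tolist())
E
```

```text
time: 1.3
position: [0.4973, 0.014, 0.2184]
eef_rot: [0.046, 0.706, -0.046, 0.706]
contact_force: [0.2, 0.6, -0.1]
gripper_width: 0.0443
[  0.4 -46.7  28.9] [[-0.0, 0.129, 0.992], [-0.0, 0.992, -0.129], [-1.0, -0.0, -0.0]]
```

```bash
python3 -m jog '[44,0,-25,15,0,0,0, 44,0,-47,29,0,0,0, 44,0,-47,29,0,0,0, 44,0,-47,29,0,0,0]'
python3 - <<'E'
from h import *
s=robot.state();p=vision.camera_params("wrist");im,d=vision.camera("wrist")
np.savez("pics/w1.npz",im=im,d=d,**{k:np.array(v) for k,v in p.items()});cv2.imwrite("pics/w1.png",im[:,:,::-1])
K,R,t,D=mats(p);print("cam",(-R.T@t).round(3),"axis",R[2].round(2))
print(togo([.52,-.036,.218],s=s))
print(proj(p,[[.599,-.046,.057],[.52,-.036,.097],[.5699,.0521,.049]]).round(1))
E
```

```text
time: 1.7
position: [0.5193, -0.0341, 0.218]
eef_rot: [0.047, 0.706, -0.046, 0.705]
contact_force: [-0.7, -0.1, -0.3]
gripper_width: 0.0439
cam [ 0.437 -0.023  0.385] axis [ 0.3  -0.04 -0.95]
[ 0.  -1.8  1. ]
[[314.2 300.2]
 [313.4 232.2]
 [412.8 256.3]]
```

View pics/w1.png

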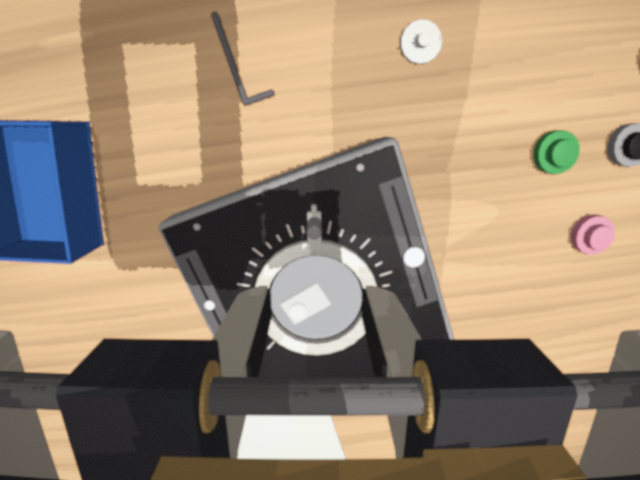

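The wrist view shows the pin at about (314,235), the glass centre at (316,297) and the large mark at (414,257), all close to the predictions. The fingers straddle the pin's line. I fit these more exactly, and go down with the pin between the open fingers.

```bash
python3 - <<'E'
from h import *
z=np.load("pics/w1.npz");p={k:z[k] for k in z.files};im=z['im'].astype(int);g=im.min(2)
b=[c for c in blob(g>150,60,700) if 395<c[0][0]<430 and 240<c[0][1]<275];print("mark",b)
b2=[c for c in blob(g>150,20,300) if 200<c[0][0]<220 and 295<c[0][1]<315];print("small",b2)
L=ray(p,b[0][0],.049);S=ray(p,b2[0][0],.049)
# ring outer edge: fit circle in the world plane z=.057 from radial brightness drops on upper arc
C=np.array([.599,-.046]);pts=[]
for a in np.radians(list(range(110,160,2))+list(range(190,245,2))):
    r=np.arange(.05,.070,.0003);X=np.c_[C[0]+r*np.cos(a),C[1]+r*np.sin(a),0*r+.057]
    uv=proj(p,X).astype(np.float32);v=cv2.remap(g.astype(np.float32),uv[:,:1],uv[:,1:],1)[:,0]
    i=np.argmin(np.diff(cv2.GaussianBlur(v[:,None],(1,9),2)[:,0]));
    if 3<i<60: pts.append(X[i,:2])
pts=np.array(pts)
from scipy.optimize import least_squares
q=least_squares(lambda c:np.hypot(*(pts-c).T)-.06,C,loss='soft_l1',f_scale=.001)
print("C",q.x.round(4),len(pts),np.abs(q.fun).mean())
C=q.x
for n,w in(("L",L),("S",S)):
    v=w[:2]-C;print(n,w.round(4),np.hypot(*v).round(4),np.degrees(np.arctan2(v[1],v[0])).round(2))
c=cv2.resize(z['im'][190:310,240:440,::-1],(800,480),interpolation=cv2.INTER_CUBIC);cv2.imwrite("pics/w1c.png",c)
E
python3 -m jog '[44,30,-1,1,0,0,0, 44,60,-1,1,0,0,0, 44,90,-1,1,0,0,0, 44,120,-1,1,0,0,0, 44,140,-1,1,0,0,0, 44,145,-1,1,0,0,0, 44,145,-1,1,0,0,0]'
```

```text
mark []
small [(array([209.01941748, 304.97087379]), np.int32(103))]
time: 2.45
position: [0.5197, -0.034, 0.0732]
eef_rot: [0.046, 0.706, -0.045, 0.705]
contact_force: [-0.2, -0.5, 0.4]
gripper_width: 0.0442Traceback (most recent call last):
  File "<stdin>", line 5, in <module>
IndexError: list index out of range
```

```bash
cat > meas.py <<'E'
from h import *
from scipy.optimize import least_squares
def meas(p,im,arcs,C=(.599,-.046)):
    g=im.astype(int).min(2);out={}
    for n,w,r in(("L",(.5699,.0521,.049),.015),("S",(.594,-.1514,.049),.009)):
        u=proj(p,w)[0];R=int(r*1300);x,y=u.round().astype(int)
        m=np.zeros(g.shape,np.uint8);cv2.circle(m,(x,y),R,1,-1)
        mm=(g>170)&(m>0);ys,xs=np.nonzero(mm);out[n]=(ray(p,(xs.mean(),ys.mean()),.049),len(xs))
    pts=[]
    for a in np.radians(arcs):
        r=np.arange(.05,.070,.0003);X=np.c_[C[0]+r*np.cos(a),C[1]+r*np.sin(a),0*r+.057]
        uv=proj(p,X).astype(np.float32);v=cv2.remap(g.astype(np.float32),uv[:,:1].copy(),uv[:,1:].copy(),1)[:,0]
        i=np.argmin(np.diff(cv2.GaussianBlur(v[:,None],(1,9),2)[:,0]))
        if 3<i<60: pts.append(X[i,:2])
    pts=np.array(pts);q=least_squares(lambda c:np.hypot(*(pts-c).T)-.06,C,loss='soft_l1',f_scale=.001)
    print("C",q.x.round(4),len(pts),np.abs(q.fun).mean().round(5))
    for n,(w,k) in out.items():
        v=w[:2]-q.x;print(n,w.round(4),k,np.hypot(*v).round(4),np.degrees(np.arctan2(v[1],v[0])).round(2))
    return q.x
if __name__=="__main__":
    z=np.load("pics/w1.npz");p={k:z[k] for k in z.files}
    meas(p,z['im'],list(range(115,160,2))+list(range(190,240,2)))
    t=cv2.imread("pics/top0.png")[:,:,::-1]
    meas(vision.camera_params("top"),t,list(range(-150,150,4)))
E
python3 meas.py
```

```text
C [ 0.5991 -0.0451] 48 0.0005
L [0.5703 0.0532 0.049 ] 358 0.1024 106.33
S [ 0.5949 -0.1506  0.049 ] 90 0.1056 -92.29
C [ 0.5987 -0.0456] 75 0.00075
L [0.5704 0.0524 0.049 ] 24 0.102 106.12
S [ 0.5942 -0.1504  0.049 ] 4 0.1049 -92.46
```

```bash
cat > tab.py <<'E'
from h import *
import sys
C=np.array([.599,-.0453])
def info(s=None):
    s=s or robot.state();R=Ro.from_quat(s['eef_rot']).as_matrix();P=np.array(s['position'])
    pin=P+R@[0,-(s['gripper_width']/2-.006),0]  # pin centre if on the -y pad, at tool z=0
    y=R[:2,1];yaw=np.arctan2(y[1],y[0]); n=y
    # lever angle from contact line: n.(C+80 r - P) = -(w/2-6)
    k=-(s['gripper_width']/2-.006)-n@(C-P[:2])
    th=yaw+np.arccos(k/.08)
    return P,R,np.degrees(yaw),np.degrees(th)
if __name__=="__main__":
    P,R,yaw,th=info();print("t",robot.state()['time'],"yaw",yaw,"lever if touching",th)
    c=(R.T@np.r_[C-P[:2],0])*1000;print("C in tool",c.round(1))
    dy0=float(sys.argv[1])
    for D in map(float,sys.argv[2:]):
        a=np.radians(D);Q=Ro.from_rotvec([a,0,0]).as_matrix();v=np.array([0,dy0,0])-c
        print(D,(c+Q@v).round(1)[1:],a.round(3))
E
python3 tab.py 14 0 2 4 6 8 10 12.5 15 17.5 20
```

```text
t 2.45 yaw 82.63305428646946 lever if touching 183.489794443761
C in tool [-0.1 -1.  80.1]
0.0 [14.  0.] 0.0
2.0 [16.8  0.6] 0.035
4.0 [19.5  1.2] 0.07
6.0 [22.3  2. ] 0.105
8.0 [25.   2.9] 0.14
10.0 [27.7  3.8] 0.175
12.5 [31.   5.1] 0.218
15.0 [34.2  6.6] 0.262
17.5 [37.4  8.2] 0.305
20.0 [40.5 10. ] 0.349
```

```bash
python3 -m jog '[44,0,5,0,0,0,0, 44,0,10,0,0,0,0, 44,0,12,0,0,0,0, 44,0,14,0,0,0,0, 44,0,15.5,0.3,0.018,0,0, 44,0,17,0.6,0.035,0,0, 44,0,19.5,1.2,0.07,0,0, 44,0,22.3,2,0.105,0,0, 44,0,25,2.9,0.14,0,0, 44,0,27.7,3.8,0.175,0,0, 44,0,31,5.1,0.218,0,0, 44,0,34.2,6.6,0.262,0,0]' && python3 tab.py 0 2.5 5 7.5 10 12.5 15 17.5 20 22.5 25 27.5 30
```

```text
time: 3.65
position: [0.5316, -0.0024, 0.0738]
eef_rot: [0.138, 0.693, -0.139, 0.693]
contact_force: [-1.0, -2.2, 2.2]
gripper_width: 0.0443
t 3.65 yaw 67.37356346238761 lever if touching 159.143368245635
C in tool [  0.  -13.7  78.7]
2.5 [3.4 0.7] 0.044
5.0 [6.8 1.5] 0.087
7.5 [10.2  2.5] 0.131
10.0 [13.5  3.6] 0.175
12.5 [16.7  4.8] 0.218
15.0 [19.9  6.2] 0.262
17.5 [23.   7.8] 0.305
20.0 [26.1  9.4] 0.349
22.5 [29.1 11.2] 0.393
25.0 [32.  13.2] 0.436
27.5 [34.8 15.2] 0.48
30.0 [37.5 17.4] 0.524
```

```bash
python3 -m jog '[44,0,3.4,0.7,0.044,0,0, 44,0,6.8,1.5,0.087,0,0, 44,0,10.2,2.5,0.131,0,0, 44,0,13.5,3.6,0.175,0,0, 44,0,16.7,4.8,0.218,0,0, 44,0,19.9,6.2,0.262,0,0, 44,0,23,7.8,0.305,0,0, 44,0,26.1,9.4,0.349,0,0, 44,0,29.1,11.2,0.393,0,0, 44,0,32,13.2,0.436,0,0, 44,0,34.8,15.2,0.48,0,0, 44,0,37.5,17.4,0.524,0,0]' && python3 tab.py 0 2.5 5 7.5 10 12.5 15 17 18 19
```

```text
time: 4.85
position: [0.5618, 0.0257, 0.0736]
eef_rot: [0.313, 0.634, -0.314, 0.634]
contact_force: [-1.9, -3.3, 1.0]
gripper_width: 0.0442
t 4.85 yaw 37.35151562198822 lever if touching 129.2347070675343
C in tool [  0.  -13.5  79. ]
2.5 [3.4 0.7] 0.044
5.0 [6.8 1.5] 0.087
7.5 [10.2  2.4] 0.131
10.0 [13.5  3.5] 0.175
12.5 [16.8  4.8] 0.218
15.0 [20.   6.2] 0.262
17.0 [22.5  7.4] 0.297
18.0 [23.8  8. ] 0.314
19.0 [25.   8.7] 0.332
```

Lever at 129°; I push another 19° to about 110°, then look.

```bash
python3 -m jog '[44,0,3.4,0.7,0.044,0,0, 44,0,6.8,1.5,0.087,0,0, 44,0,10.2,2.4,0.131,0,0, 44,0,13.5,3.5,0.175,0,0, 44,0,16.8,4.8,0.218,0,0, 44,0,20,6.2,0.262,0,0, 44,0,22.5,7.4,0.297,0,0, 44,0,23.8,8,0.314,0,0, 44,0,25,8.7,0.332,0,0, 44,0,25,8.7,0.332,0,0]' && python3 tab.py 0 1 2 3 4
python3 - <<'E'
from h import *
p=vision.camera_params("wrist");im,d=vision.camera("wrist")
np.savez("pics/w2.npz",im=im,d=d,**{k:np.array(v) for k,v in p.items()});cv2.imwrite("pics/w2.png",im[:,:,::-1])
E
```

```text
time: 5.85
position: [0.5869, 0.0343, 0.0735]
eef_rot: [0.413, 0.574, -0.413, 0.574]
contact_force: [-0.1, -1.2, 0.3]
gripper_width: 0.0439
t 5.85 yaw 18.470858037281136 lever if touching 110.03072404047766
C in tool [ -0.  -13.8  79.3]
1.0 [1.4 0.3] 0.017
2.0 [2.8 0.5] 0.035
3.0 [4.1 0.8] 0.052
4.0 [5.5 1.2] 0.07
```

View pics/w2.png

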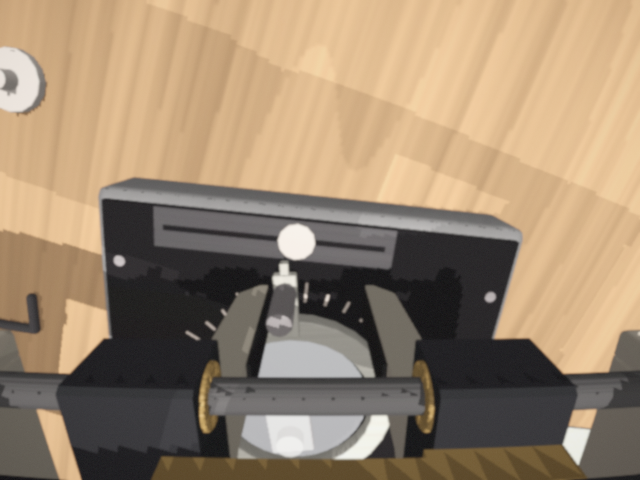

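The pointer tip (284,268) is just short of the large mark (297,242). I measure the lever's angle from this picture.

Run:
```python
from h import *
z=np.load("pics/w2.npz");p={k:z[k] for k in z.files};g=z['im'].astype(int).min(2)
C=np.array([.599,-.0453])
m=np.zeros(g.shape,np.uint8);cv2.circle(m,(297,242),22,1,-1);ys,xs=np.nonzero((g>170)&(m>0)&(np.indices(g.shape)[0]<262))
L=ray(p,(xs.mean(),ys.mean()),.049);v=L[:2]-C;print("L",L.round(4),len(xs),np.hypot(*v),np.degrees(np.arctan2(v[1],v[0])))
T=None
for h in(.058,.060,.062):
    w=ray(p,(284,266),h);v=w[:2]-C;print("tip",h,w.round(4),np.hypot(*v).round(4),np.degrees(np.arctan2(v[1],v[0])).round(2))
print(g[258:285:2,272:300])
```

```text
L [0.5704 0.053  0.049 ] 1051 0.10238021060071473 106.23646564764697
tip 0.058 [0.5681 0.0412 0.058 ] 0.0919 109.69
tip 0.06 [0.568 0.042 0.06 ] 0.0927 109.56
tip 0.062 [0.5679 0.0428 0.062 ] 0.0934 109.44
[[ 61  65  67  70  71  72  73  75  75  79  80  74  65  69  86 110 133 154
  173 190 205 216 220 220 219 218 216 211]
 [ 39  44  39  43  42  40  41  46  61  76  87  90  91  90  90  84  73  67
   70  82  98 115 124 126 118 113 112 111]
 [ 41  40  39  42  41  40  50  73  98 116 127 135 138 137 133 122  94  61
   43  44  41  43  44  43  45  43  42  41]
 [ 42  40  41  42  42  50  87 140 175 189 195 199 201 201 196 176 132  76
   46  41  38  42  41  41  42  38  42  42]
 [ 40  40  42  40  42  51  97 157 199 215 220 221 221 220 215 195 149  85
   50  43  40  40  42  42  40  41  42  40]
 [ 38  42  38  38  36  45  91 150 195 216 221 221 222 221 217 197 153  91
   47  38  38  37  38  41  42  42  38  40]
 [ 40  42  40  40  36  41  77 137 188 212 221 222 222 221 216 199 158  98
   51  40  38  40  39  38  38  37  41  40]
 [ 45  59  78  91  94  98 114 149 190 213 221 221 222 221 217 204 173 136
  113 109 106 106 103  95  74  52  41  42]
 [ 70 102 130 144 146 147 148 163 187 207 213 212 212 213 211 201 180 161
  150 145 143 143 141 130 106  71  45  40]
 [121 165 188 197 198 199 201 203 205 208 206 204 204 206 207 207 205 204
  204 206 206 205 198 176 135  81  47  42]
 [149 194 214 220 221 221 222 223 224 224 223 222 222 221 221 222 222 222
  222 224 224 223 215 191 147  90  50  40]
 [134 184 212 221 224 224 223 224 226 225 225 223 222 223 223 223 222 223
  224 224 226 224 217 195 154  97  49  30]
 [114 171 205 219 223 223 222 222 220 217 213 207 201 202 207 210 213 216
  219 222 225 225 217 200 162 106  52  28]
 [ 82 133 172 194 205 203 193 180 167 152 140 130 121 123 128 135 147 162
  182 202 216 221 218 202 169 113  56  28]]
```

```bash
python3 -m jog '[44,0,1.4,0.3,0.017,0,0, 44,0,2.8,0.5,0.035,0,0, 44,0,4.1,0.8,0.052,0,0, 44,0,4.8,1,0.061,0,0, 44,0,4.8,1,0.061,0,0, 44,0,4.8,1,0.061,0,0]' && python3 tab.py 0
python3 - <<'E'
from h import *
p=vision.camera_params("wrist");im,d=vision.camera("wrist")
np.savez("pics/w3.npz",im=im,d=d,**{k:np.array(v) for k,v in p.items()});cv2.imwrite("pics/w3.png",im[190:350,200:400,::-1].repeat(3,0).repeat(3,1))
C=np.array([.599,-.0453])
g=im.astype(int).min(2);u=proj(p,[[C[0]+.0925*np.cos(a),C[1]+.0925*np.sin(a),.060] for a in np.radians(np.arange(100,114,.25))]).astype(np.float32)
v=cv2.remap(g.astype(np.float32),u[:,:1].copy(),u[:,1:].copy(),1)[:,0];w=np.clip(v-110,0,None);print("pointer deg",(w*np.arange(100,114,.25)).sum()/w.sum(),v.round().astype(int).tolist())
E
```

```text
time: 6.5
position: [0.5919, 0.035, 0.0735]
eef_rot: [0.43, 0.561, -0.43, 0.561]
contact_force: [-0.8, -1.2, -0.7]
gripper_width: 0.0444
t 6.5 yaw 15.020090162220074 lever if touching 106.59979479639722
C in tool [ -0.  -14.   79.4]
pointer deg 106.13839891510544 [41, 40, 40, 40, 40, 42, 42, 40, 40, 40, 41, 40, 41, 41, 39, 39, 45, 70, 110, 159, 192, 210, 218, 220, 221, 221, 220, 217, 210, 194, 160, 117, 75, 47, 38, 38, 39, 39, 39, 43, 40, 40, 41, 42, 40, 40, 41, 41, 41, 41, 41, 40, 38, 41, 42, 42]
```

View pics/w3.png

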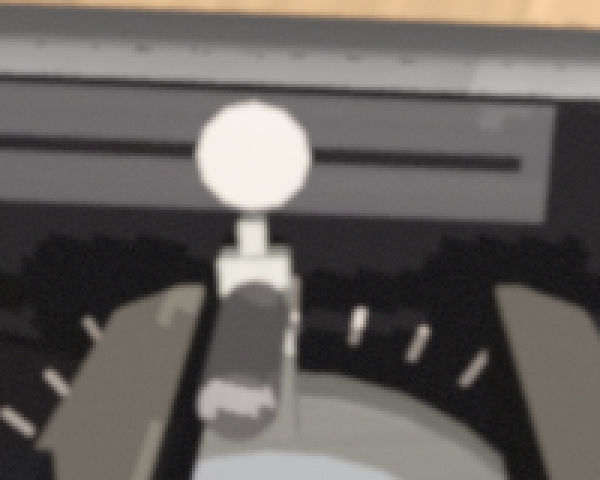

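The pointer at 106.1° now lines up with the mark at 106.2°; in the crop the tip (252,235) sits straight under the disc centre (254,157). I back the fingers off the pin and lift.

```bash
python3 -m jog '[44,0,-3,0,0,0,0, 44,0,-8,0,0,0,0, 44,0,-14,0,0,0,0, 44,0,-15,0,0,0,0, 44,-20,-15,0,0,0,0, 44,-55,-15,0,0,0,0, 0,-95,-15,0,0,0,0, 0,-120,-15,0,0,0,0, 0,-120,-15,0,0,0,0]'
python3 - <<'E'
from h import *
p=vision.camera_params("top");im,d=vision.camera("top");cv2.imwrite("pics/t2.png",im[110:260,150:410,::-1].repeat(3,0).repeat(3,1))
for uv in [(190.5,233.2),(192,233)]: print(ray(p,uv,.022).round(4))
w=np.load("pics/w1.npz");q={k:w[k] for k in w.files};print("w1 btn",ray(q,(634,147),.022).round(4))
# dark blob of button in top image
m=np.zeros(im.shape[:2],bool);m[222:244,181:204]=1;ys,xs=np.nonzero(m&(im.max(2)<60));print(xs.mean(),ys.mean(),len(xs));B=ray(p,(xs.mean(),ys.mean()),.022);print("B",B.round(4),"togo at z .06",togo([B[0],B[1],.06]),togo([B[0],B[1],.19]))
E
```

```text
time: 7.45
position: [0.5802, 0.031, 0.1993]
eef_rot: [0.432, 0.558, -0.429, 0.564]
contact_force: [0.1, -0.8, 0.8]
gripper_width: 0.0247
[0.495  0.2894 0.022 ]
[0.4954 0.2861 0.022 ]
w1 btn [0.4963 0.2841 0.022 ]
191.45714285714286 233.07857142857142 140
B [0.4953 0.2873 0.022 ] togo at z .06 [ 135.9  -15.1 -269.5] [   5.9  -14.5 -269.3]
```

```bash
python3 -m jog '[0,0,-2,-35,0,0,0, 0,0,-5,-80,0,0,0, 0,0,-8,-125,0,0,0, 0,0,-11,-170,0,0,0, 0,0,-13,-215,0,0,0, 0,5,-15,-255,0,0,0, 0,30,-15,-269,0,0,0, 0,60,-15,-269,0,0,0, 0,60,-15,-269,0,0,0,0,60,-15,-269,0,0,0]'
python3 - <<'E'
from h import *
p=vision.camera_params("wrist");im,d=vision.camera("wrist");cv2.imwrite("pics/w4.png",im[:,:,::-1])
np.savez("pics/w4.npz",im=im,d=d,**{k:np.array(v) for k,v in p.items()})
print(proj(p,[.4953,.2873,.022]),togo([.4953,.2873,.03]))
E
```

```text
time: 8.5
position: [0.492, 0.2862, 0.1322]
eef_rot: [0.429, 0.562, -0.432, 0.56]
contact_force: [-0.1, 0.0, 1.8]
gripper_width: 0.0002
[[319.87195601 235.61916454]] [103.8   2.2  -0.2]
```

View pics/w4.png

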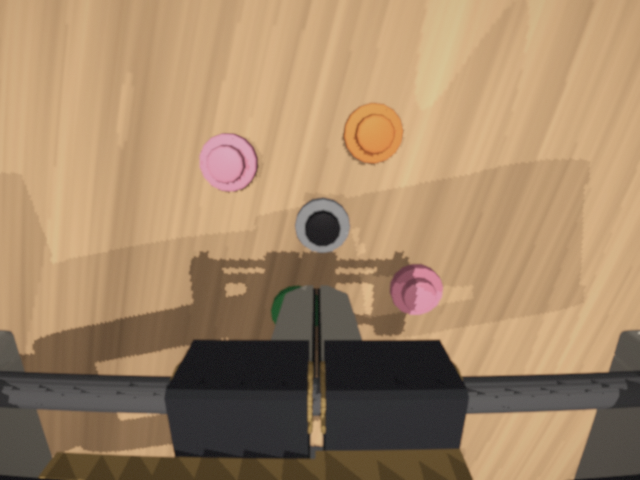

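The button is at (322,228) in its grey ring, 7 px from the prediction of (320,236). I measure it here.

Run:
```python
from h import *
w=np.load("pics/w4.npz");p={k:w[k] for k in w.files};im=w['im'];d=w['d']
m=np.zeros(im.shape[:2],bool);m[200:252,296:348]=1;m=m&(im.max(2)<65);ys,xs=np.nonzero(m);u=(xs.mean(),ys.mean());print(u,len(xs),xs.min(),xs.max(),ys.min(),ys.max())
X=np.array([dep(p,(x,y),d) for x,y in zip(xs,ys)]);print("depth pts mean",X.mean(0).round(4),np.median(X,0).round(4),(X.max(0)-X.min(0)).round(4))
B=ray(p,u,np.median(X[:,2]));print(B.round(4),"togo",togo([B[0],B[1],np.median(X[:,2])]))
hs=[dep(p,(x,y),d)[2] for x,y in((300,227),(345,227),(322,202),(303,212))];print("housing z",np.round(hs,4), "table",dep(p,(290,190),d)[2])
t=vision.camera_params("top");print(proj(t,B))
```

```text
(np.float64(321.91069459757443), np.float64(227.88313120176406)) 907 306 338 211 244
depth pts mean [0.495  0.2941 0.0239] [0.495  0.2938 0.0222] [0.0365 0.0883 0.2824]
[0.4952 0.2937 0.0222] togo [111.7   3.8  -6.4]
housing z [0.0128 0.0113 0.011  0.0137] table 2.084698293027888e-05
[[188.56332774 233.17814166]]
```

```bash
cat > btn.py <<'E'
from h import *
s=robot.state();p=vision.camera_params("wrist");im,d=vision.camera("wrist");s2=robot.state()
print(s['time'],np.round(s['position'],4),np.round(s['dq'],3),np.round(s2['position'],4))
g=im.max(2)
x0,y0=proj(p,[.4953,.290,.022])[0].round().astype(int)
m=np.zeros(g.shape,bool);m[y0-28:y0+29,x0-28:x0+29]=1;n,l,st,c=cv2.connectedComponentsWithStats((m&(g<65)).astype(np.uint8));i=1+np.argmax(st[1:,4]);u=c[i]
print("wrist uv",u,st[i],ray(p,u,.022).round(4))
t=vision.camera_params("top");print("top",ray(t,(191.46,233.08),.022).round(4),"proj of wrist",proj(t,ray(p,u,.022)))
# housing outer ring at z .012 in the wrist image: low saturation, mid grey
hsv=cv2.cvtColor(im,cv2.COLOR_RGB2HSV);R=40
k=np.zeros(g.shape,np.uint8);cv2.circle(k,(int(u[0]),int(u[1])),R,1,-1)
mm=((hsv[...,1]<60)&(k>0)).astype(np.uint8)|((l==i).astype(np.uint8));cs=max(cv2.findContours(mm,0,1)[0],key=cv2.contourArea);e=cv2.minEnclosingCircle(cs);print("housing",e,ray(p,e[0],.012).round(4))
E
python3 btn.py
```

```text
8.55 [0.4933 0.2865 0.1338] [-0.008 -0.019 -0.027 -0.001 -0.002 -0.   ] [0.494  0.2867 0.1348]
wrist uv [319.95353982 227.44026549] [304 211  33  34 904] [0.4953 0.2936 0.022 ]
top [0.4953 0.2873 0.022 ] proj of wrist [[188.61267343 233.11150695]]
housing ((319.8370666503906, 224.78089904785156), 27.253528594970703) [0.4955 0.293  0.012 ]
```

Run:
```python
from h import *
p=vision.camera_params("side");im=cv2.imread("pics/side0.png")
def db(im,x0,y0,r,th):
    g=im.max(2);m=np.zeros(g.shape,bool);m[y0-r:y0+r,x0-r:x0+r]=1;n,l,st,c=cv2.connectedComponentsWithStats((m&(g<th)).astype(np.uint8));i=1+np.argmax(st[1:,4]);return c[i],st[i]
u,s=db(im,304,371,14,60);print("side",u,s,ray(p,u,.021).round(4))
t=vision.camera_params("top");im=cv2.imread("pics/top0.png")
for th in(40,50,60):
    u,s=db(im,192,233,9,th);print("top",u,s,ray(t,u,.022).round(4))
print("togo at z .05",togo([.4953,.2905,.05]),"z .022",togo([.4953,.2905,.022]))
```

```text
side [303.81639344 370.73114754] [294 362  20  19 305] [0.4949 0.2962 0.021 ]
top [190.87128713 232.95049505] [185 228  12  12 101] [0.4956 0.2886 0.022 ]
top [190.67213115 233.13934426] [185 227  13  13 122] [0.4952 0.289  0.022 ]
top [190.68503937 233.08661417] [185 227  13  13 127] [0.4953 0.289  0.022 ]
togo at z .05 [84.8  2.1 -3.3] z .022 [112.8   2.1  -3.3]
```

```bash
python3 -m jog '[0,30,1,-4,0,0,0, 0,60,1,-4,0,0,0, 0,85,1,-4,0,0,0, 0,97,1,-4,0,0,0, 0,97,1,-4,0,0,0, 0,97,1,-4,0,0,0, 0,97,1,-4,0,0,0]' && python3 -c "
from h import *
print(togo([.4952,.2915,.022]))"
```

```text
time: 9.3
position: [0.4948, 0.2917, 0.0389]
eef_rot: [0.432, 0.56, -0.429, 0.562]
contact_force: [-0.0, 0.2, 0.3]
gripper_width: 0.0005
[16.9  0.3  0.3]
```

```bash
python3 -m jog '[0,8,0,0,0,0,0, 0,14,0,0,0,0,0, 0,17,0,0,0,0,0, 0,19,0,0,0,0,0, 0,21,0,0,0,0,0, 0,21,0,0,0,0,0]'; python3 -m jog '[0,1,0,0,0,0,0, 0,2,0,0,0,0,0, 0,2,0,0,0,0,0, 0,2,0,0,0,0,0]'
```

```text
time: 9.9
position: [0.4933, 0.2911, 0.0163]
eef_rot: [0.43, 0.561, -0.43, 0.561]
contact_force: [-3.1, -1.3, 7.8]
gripper_width: 0.0005
time: 10.3
position: [0.4934, 0.2912, 0.016]
eef_rot: [0.43, 0.561, -0.43, 0.561]
contact_force: [-9.9, -4.7, 23.9]
gripper_width: 0.0003
```

Force rose to 24 N with z held at 0.016 (0.022 minus the 6 mm travel), so the button is at its stop. I release it and lift clear.

```bash
python3 -m jog '[0,-4,0,0,0,0,0, 0,-10,0,0,0,0,0, 0,-25,0,0,0,0,0, 0,-60,0,0,0,0,0, 0,-100,0,0,0,0,0, 0,-140,0,0,0,0,0, 0,-180,0,0,0,0,0, 0,-180,0,0,0,0,0, 0,-180,0,0,0,0,0, 0,-180,0,0,0,0,0]'
python3 - <<'E'
from h import *
from meas import meas
s=robot.state();print(np.round(s['dq'],3))
p=vision.camera_params("top");im,d=vision.camera("top");w,dw=vision.camera("wrist");q=vision.camera_params("wrist")
g=im.astype(int).min(2);C=np.array([.599,-.0453]);A=np.arange(98,114,.25)
u=proj(p,[[C[0]+.092*np.cos(a),C[1]+.092*np.sin(a),.06] for a in np.radians(A)]).astype(np.float32)
v=cv2.remap(g.astype(np.float32),u[:,:1].copy(),u[:,1:].copy(),1)[:,0];k=np.clip(v-v.min()-30,0,None);print("pointer top",(k*A).sum()/k.sum(),v.max())
o=cv2.imread("pics/top0.png")[:,:,::-1]
for n,(x,y) in dict(wheel=(286,284),key=(360,285),bin=(457,244),part=(346,182)).items():
    a,b=[i[y-22:y+23,x-22:x+23].astype(np.float32).mean(2) for i in(o,im)];print(n,cv2.phaseCorrelate(a.copy(),b.copy()))
x0,y0=proj(q,[.4952,.2915,.022])[0].round().astype(int);print("button z",np.median([dep(q,(x,y),dw)[2] for x in range(x0-6,x0+7) for y in range(y0-6,y0+7)]),x0,y0)
cv2.imwrite("pics/t3.png",cv2.resize(im[100:310,170:500,::-1],(792,504),interpolation=cv2.INTER_CUBIC))
E
```

```text
time: 11.3
position: [0.4924, 0.2907, 0.1924]
eef_rot: [0.43, 0.561, -0.431, 0.561]
contact_force: [0.0, 0.6, 0.3]
gripper_width: 0.0004
[-0.     0.015  0.015 -0.001  0.001 -0.   ]
pointer top 106.31396675042663 186.9375
wheel ((0.6622085781669114, 0.6128291402067418), 0.6668731863704729)
key ((0.5729359407412851, 0.4892386850102497), 1.0272201526312181)
bin ((0.5456226028062723, 0.4759147990702317), 0.9689402641484767)
part ((0.43368743173298085, 0.48075201525690403), 0.980578862413948)
button z 0.022182517662605206 319 217
```

View pics/t3.png

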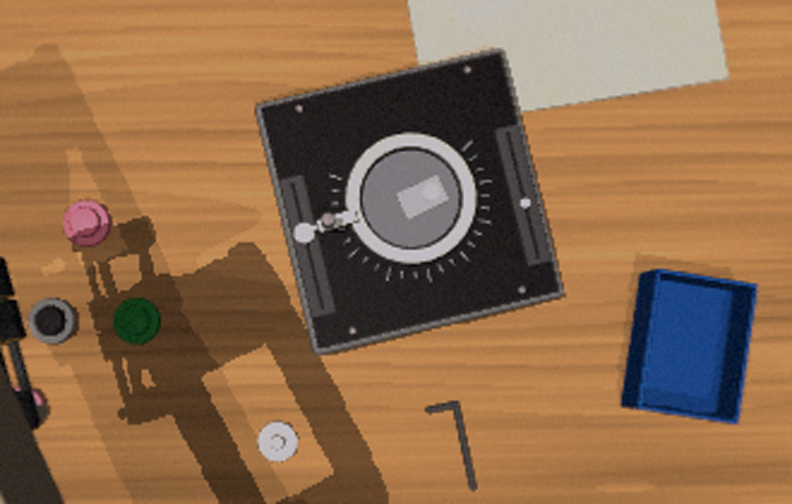

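The pointer (330,220) is aimed at the centre of the large mark (304,232), the button is back up at z = 0.022, and nothing else has moved.

```bash
python3 -c "
from station import robot
print(robot.finish_job(), robot.state()['time'])"
```

```text
the job is handed in; nothing more can be done
the job is handed in; nothing more can be done
```

The job is done and handed in, at about 11.4 s of the 59 s allowed; no verdict was reported.

- **Lever:** I pushed it by its pin with one open fingertip, never gripping, about 67° round to the large mark on the viewer's left. The last check put the pointer at 106.1° (wrist camera) and 106.3° (top camera), against 106.1–106.3° for the mark. The forces I read while pushing stayed below about 4 N; they were sampled at the end of each move.
- **Lamp button:** I pressed the black button in the grey housing until it stopped at z = 0.016 m, 6 mm down, with about 24 N on it. I then released it, and its top measured 0.022 m again.
- **Other things:** The clear part, bin, wheel and hex key showed no visible shift between the first and last top pictures. The arm was clear of everything at the end.

**Disagreement:** The cameras differed by 5–7 mm on the button's y position (top 0.289, wrist 0.294, side 0.296). I pressed at about 0.291, which is well inside the 28 mm button.

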